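# Drip tray into the bottle filler

## Task

Draw the narrow steel drip tray out from under the draining bench and set it down; then take it again by its handle and slide it, far end first, under the slatted bottle rest of the filling stand, until it drops behind the sill and lies flat in its place with only the handle sticking out. Leave the wide tray where it lies, and the bottles, jar, mug and can standing where they are.

Things in the scene. Friction and masses are not known exactly. Their poses are not given: they have to be found in the camera images.
- tray: Narrow drip tray: open steel box 110 long x 60 wide x 22 mm high, walls 3 mm, about 0.2 kg (varies). Origin: centre of the box's underside; +x along it to the far end, away from the handle; z up. It starts on the table, handle and about 15 mm of the box under the bench, the far end in the open. The two trays share the bench's two bays at random.
- tray_handle (a point): Where the narrow tray's handle is best gripped, across its width: on its centre line, 97 mm behind the tray's origin (-x), 17 mm above the underside. The handle is a level bar 14 mm wide and 12 mm thick, 55 to 116 mm behind the origin, 11 to 23 mm above the underside.
- wide_tray: A second steel tray like it, 110 x 84 x 22 mm with the same handle; too wide for the stand. It lies in the other bay of the bench. Leave it. Origin and axes as for the narrow tray.
- bench: Draining bench, fixed: plywood board 180 (its x) x 300 mm (its y), underside 50 and top 65 mm above the table, on side walls, with a back wall at +x. Origin: centre of its footprint at table height. Open at its -x side, whose edge is 90 mm from the origin; the trays stick out there, about 130 mm apart between centres.
- stand: Filling stand, fixed: slatted steel bottle rest over a tunnel for the tray. Origin: where the centre of the narrow tray's underside belongs, at table height; +x: the way the tray slides in. Tunnel 70 mm wide between 12 mm cheeks; slats' underside 45, top 51 mm above the table; bare table as floor. Rigid stop at x = +59 mm. Column 0.42 m tall at y = -120 mm; filling head over the bottle, from 263 mm up.
- stand_sill (a point): Middle of the top of the steel sill that lies across the tunnel's mouth: 6 mm high, from x = -65 to -59 mm in the stand's frame (the cheeks and slats begin at x = -65 too). The tray must pass over it and drop to the table behind it; the 110 mm box has 118 mm between sill and stop. At home its handle passes over the sill and sticks out.
- bottle: Brown glass bottle, 60 mm across, 200 mm tall, standing loose on the slats of the stand, its centre about 12 mm beyond the stand's origin. Origin: centre of its underside.
- spare_bottle: Brown bottle with a white cap, 60 mm across, 170 mm tall, loose on the table. Origin: centre of its underside.
- jar: Glass jar with a steel lid, 70 mm across, 90 mm tall, loose. Origin: centre of its underside.
- mug: White mug, 76 mm across, 85 mm tall, loose. Origin: centre of its underside.
- can: Can, 66 mm across, 100 mm tall, standing loose on top of the bench. Origin: centre of its underside.
Not all that is in view belongs to the job. Leave any purple look-alike of the tray alone.

How it is judged:
By the outcome, as a careful person would: the job done as asked, in the order asked, and still so for the second after the job is handed in, with the robot touching nothing.
It also fails if it takes over 58 s, if anything falls off the work surface, if the arm or the gripper's body presses on something with over 40 N, if the wrist force passes 120 N, or if a joint passes its speed limit or range.

## Robot

A 6-joint arm with a two-finger parallel gripper is mounted at the origin on the work surface. World frame = base frame: x ahead of the robot, y to its left, z up, the work surface at z = 0. Lengths are in m, angles in rad, forces in N, time in s.
With the tool pointing down it reaches from about 0.35 to 0.975 m from the base axis. Payload 4.9 kg.
Tool frame: the origin (TCP) lies on the centre line of the jaws, within the pads' length; the fingertips stand 14 mm ahead of it and the grasp point (between the pads) lies 5 mm behind it; z points along the fingers, y is the line along which they close (so a half turn about z gives the same grasp; the last joint's range is limited). The gripper opens to 85 mm and grips with 20 to 120 N. Pads are 22 mm wide; open, the fingers measure 114 mm over their backs; the gripper's body (76 mm by 85 mm) begins 54 mm behind the grasp point. The pads swing forward as they close: fully open they stand 13 mm farther back than shut.
Start: joints at [-1.367, 0.053, 1.613, -0, 1.476, -0.119], TCP at [0.198, -0.593, 0.245] pointing down, gripper open.
Joint ranges: [-3.01, 3.01], [-1.01, 2.22], [0.06, 2.58], [-1.02, 4.17], [0.09, 2.62], [-3.14, 3.14]. Speed limits (rad/s): [2.57, 2.57, 3.14, 3.14, 3.14, 3.14].

## Interface

Orientations are given as a unit quaternion [w, x, y, z].
In Python, from plant import * gives the robot as it stands.
- The arm moves only by the tool send_rows, never from a script. Its argument "steps" is a list of rows, each an object with "translation": the shift along the tool's x, y, z in cm, a list of three; "delta_rot": the turn, a rotation vector about the tool's x, y, z in rad, a list of three; "jaw": the finger opening in cm, from 0 to 8.54. In form: [{"translation": [dx, dy, dz], "delta_rot": [rx, ry, rz], "jaw": jaw}, ...]. A call has exactly 8 rows; each row is the pose to reach, as a shift and turn from the pose commanded when the call began, along the tool's axes at that moment; what a row does not reach only later rows make up. A row lasts 1/10 s, in which the tool goes at most 50 mm and 8.59 degrees, less where a joint would pass 70% of its speed; a pose out of reach is approached as far as the arm can. A call with a gripper value outside its range is refused whole. The fingers move at their own pace and stop on an object; the grip force is fixed at half the most. Time passes only in rows, so rows that repeat a pose let the fingers close, or fill a call up. It gives the time, the measured TCP pose, the force, the opening and the grip force at its end, in the units of the state.
- state(): the state, without advancing time (a new reading comes with each control period).
- grab_frame(name): name is "scene" or "top"; returns a dict with "pixels" (420x560x3 uint8, blue, green, red), "range_z" (420x560 float32, m along the optical axis (not along the pixel's ray), 0 where there is no reading), "fx", "fy", "cx", "cy" (pixels), "rvec" (rotation vector, rad) and "tvec" (3), from world to camera coordinates, as OpenCV has them. Camera axes: x right, y down, z forward; pixel columns grow to the right and rows downward; lengths in m; the calibration is good to about 2 mm. A picture is of the moment at which its call begins.
- job_done(): hands the job in; it is judged then, once.
The state is a dict: "time": time; "joint_pos": joint angles; "joint_vel": joint speeds; "joint_efforts": joint torques, N m; "tool_pos": TCP position; "tool_rot": TCP orientation; "contact_force": force on the tool from outside, world axes, zero at the start; "ft_torque": the same for the moment, N m; "gripper_width": opening from 0.0 (shut) to 1.0 (fully open); "grasp_force": force on a finger pad.
Only numpy, scipy, OpenCV 4.12 (cv2) and the standard library are available. Lean on these libraries where they do the work, as an engineer would, in place of code of your own. Each camera call takes 0.05 s, during which the arm holds its last target. There are 200 camera calls.

## Working session

There is one attempt and no reset: what is moved stays moved. The work goes in short steps, Python scripts to look and compute and a tool call to move; the robot and the scene stay as the last step left them, time stands still between calls to the robot, and variables do not carry over. Pictures are saved under pics/ and viewed, at most 10 in all, crops included, and the job is handed in when it is done.

Besides the shell and the picture viewer there is one more tool, called after "Request:" as a command line: name --argument value ..., lists and objects as JSON in quotes. send_rows: Moves the arm, as the interface text tells. Its arguments: {"type":"object","properties":{"steps":{"type":"array","items":{"type":"object","properties":{"translation":{"type":"array","items":{"type":"number"}},"delta_rot":{"type":"array","items":{"type":"number"}},"jaw":{"type":"number"}}}}},"required":["steps"]}

```bash
mkdir -p pics; ls; cat > h.py <<'E'
import numpy as np, cv2, pickle
from plant import *
from scipy.spatial.transform import Rotation as Rn
def cloud(f):
    R=cv2.Rodrigues(np.array(f["rvec"],float))[0]; t=np.array(f["tvec"],float).ravel()
    z=f["range_z"].astype(float); v,u=np.mgrid[:z.shape[0],:z.shape[1]]
    c=np.stack([(u-f["cx"])/f["fx"]*z,(v-f["cy"])/f["fy"]*z,z],-1)
    P=(c-t)@R; P[z==0]=np.nan
    return P
def ray(f,u,v,h):
    R=cv2.Rodrigues(np.array(f["rvec"],float))[0]; t=np.array(f["tvec"],float).ravel()
    d=R.T@np.array([(u-f["cx"])/f["fx"],(v-f["cy"])/f["fy"],1]); o=-R.T@t
    return o+d*(h-o[2])/d[2]
def grab(n):
    f=grab_frame(n); pickle.dump(f,open(f"{n}.pkl","wb")); return f
def load(n): return pickle.load(open(f"{n}.pkl","rb"))
def q(s): w=s["tool_rot"]; return Rn.from_quat([w[1],w[2],w[3],w[0]])
def st():
    s=state(); print("t",s["time"],"p",np.round(s["tool_pos"],4),"rot\n",np.round(q(s).as_matrix(),3),"F",np.round(s["contact_force"],1),"w",round(s["gripper_width"],3),s["grasp_force"]); return s
def rel(s,p,yaw=None):
    "cm shift in tool axes to world point p; turn for tool down with tool-y heading"
    print("shift cm",np.round(q(s).inv().apply(np.array(p)-s["tool_pos"])*100,2))
E
python3 - <<'E'
from h import *
s=st()
for n in("scene","top"):
    f=grab(n); cv2.imwrite(f"pics/{n}0.png",f["pixels"]); print(n,f["fx"],f["rvec"],f["tvec"])
E
```

```text
pics
t 0.0 p [ 0.1981 -0.5921  0.2441] rot
 [[ 0.948  0.317 -0.   ]
 [ 0.317 -0.948  0.002]
 [ 0.    -0.002 -1.   ]] F [-0.2 -0.  -0.1] w 1.004 0.0
scene 395.38140160876316 [ 1.73637569  1.57491866 -0.75463707] [-0.14618824 -0.24893405  1.52651276]
top 408.83851137293203 [ 2.12777747 -2.1837432   0.12386067] [0.09543877 0.49634136 1.10728998]
```

View pics/scene0.png

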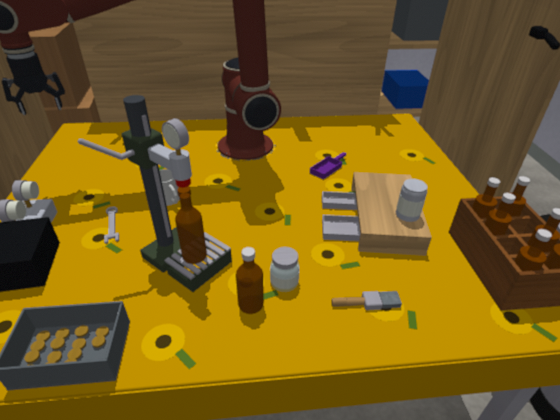

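View pics/top0.png

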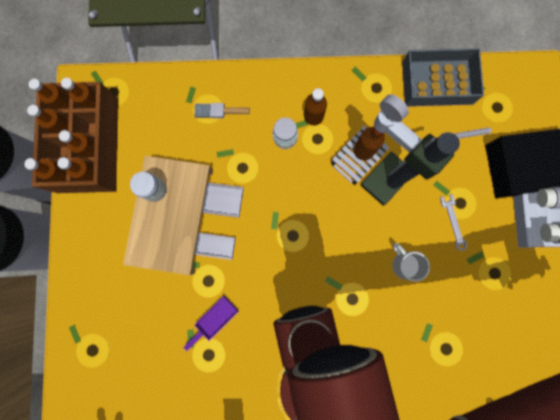

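The top view shows the wide tray at about (223,200) and the narrow tray at (216,245), both sticking out of the bench. The stand's slats are at (360,158) and the purple decoy at (213,318). Next I measure these.

```bash
cat > m.py <<'E'
from h import *
f=load("top"); P=cloud(f); bgr=f["pixels"]; hsv=cv2.cvtColor(bgr,cv2.COLOR_BGR2HSV)
def rect(mask,h,name):
    cs,_=cv2.findContours(mask.astype(np.uint8),cv2.RETR_EXTERNAL,cv2.CHAIN_APPROX_NONE)
    for c in sorted(cs,key=cv2.contourArea,reverse=True)[:3]:
        if cv2.contourArea(c)<60: continue
        w=np.array([ray(f,u,v,h)[:2] for u,v in c[:,0]],np.float32)
        r=cv2.minAreaRect(w); print(name,"pix",c[:,0].mean(0).round(),"c",np.round(r[0],4),"size",np.round(r[1],4),"ang",round(r[2],2),"box",np.round(cv2.boxPoints(r),3).tolist())
reg=np.zeros(P.shape[:2],bool)
z=P[...,2]
print("table z",np.nanmedian(z[(hsv[...,1]>150)&(abs(z)<.02)]))
a=reg.copy(); a[140:290,110:260]=1
rect(a&(z>.055)&(z<.075),.065,"bench")
b=reg.copy(); b[170:270,190:260]=1
grey=(hsv[...,1]<90)
rect(b&grey&(z<.05),.022,"trays")
d=reg.copy(); d[120:215,320:420]=1
rect(d&(z>.043)&(z<.06),.051,"slats")
g=cv2.resize(bgr[130:215,310:470],None,fx=5,fy=5,interpolation=cv2.INTER_CUBIC)
g2=cv2.resize(bgr[175:270,190:260],None,fx=5,fy=5,interpolation=cv2.INTER_CUBIC)
g=np.vstack([g,np.zeros((5,800,3),np.uint8)])[:430]; o=np.zeros((480,800+0,3),np.uint8)
o=cv2.resize(g,(640,344)); c=np.zeros((475,350+640,3),np.uint8); c[:344,:640]=o; c[:475,640:]=g2
cv2.imwrite("pics/crop1.png",cv2.resize(c,(800,384)))
E
python3 m.py
```

```text
table z -0.00010816650234047229
bench pix [167. 213.] c [0.4818 0.3975] size [0.183  0.2999] ang 79.81 box [[0.3179999887943268, 0.33399999141693115], [0.6129999756813049, 0.2809999883174896], [0.6460000276565552, 0.460999995470047], [0.3499999940395355, 0.5139999985694885]]
trays pix [222. 200.] c [0.5227 0.2539] size [0.1054 0.0861] ang 80.95 box [[0.47200000286102295, 0.20900000631809235], [0.5569999814033508, 0.19499999284744263], [0.5740000009536743, 0.29899999499320984], [0.48899999260902405, 0.31299999356269836]]
trays pix [214. 246.] c [0.3937 0.2762] size [0.1053 0.0615] ang 80.43 box [[0.35499998927116394, 0.2290000021457672], [0.41499999165534973, 0.21899999678134918], [0.43299999833106995, 0.3230000138282776], [0.3720000088214874, 0.3330000042915344]]
slats pix [361. 153.] c [ 0.6376 -0.1335] size [0.0939 0.1361] ang 45.77 box [[0.5559999942779541, -0.11999999731779099], [0.6539999842643738, -0.2150000035762787], [0.718999981880188, -0.1469999998807907], [0.621999979019165, -0.052000001072883606]]
```

View pics/crop1.png

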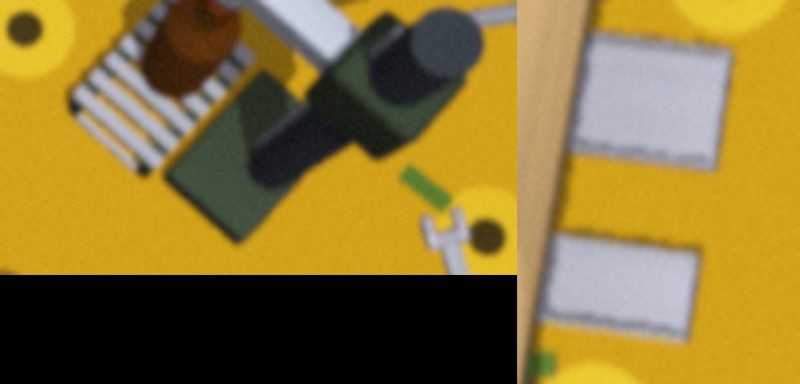

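Three things could be the tray:
- (222,200): grey, 86 mm wide, so it is the wide tray.
- (214,246): grey, 61 mm wide, so it is the narrow tray and the one I want. The crop confirms it.
- (213,318): the purple look-alike.

The slats measure 94 × 136 mm, which matches the stand. I'll cross-check with the scene view and work out the first move.

```bash
cat >> h.py <<'E'
def go(s,p,head):
    "shift cm / rotvec to tool-down pose at p with tool-x heading (deg)"
    h=np.radians(head); c,n=np.cos(h),np.sin(h)
    T=Rn.from_matrix([[c,n,0],[n,-c,0],[0,0,-1]])
    print(np.round(p,4),"shift cm",np.round(q(s).inv().apply(np.array(p)-s["tool_pos"])*100,2),"rot",np.round((q(s).inv()*T).as_rotvec(),4))
E
python3 - <<'E'
from h import *
f=load("scene"); P=cloud(f); hsv=cv2.cvtColor(f["pixels"],cv2.COLOR_BGR2HSV)
def fit(m,n):
    w=P[m][:,:2].astype(np.float32); r=cv2.minAreaRect(w); print(n,len(w),np.round(r[0],4),np.round(r[1],4),round(r[2],1),np.round(cv2.boxPoints(r),3).tolist())
z=P[...,2];x=P[...,0];y=P[...,1]
near=lambda a,b,r:(np.hypot(x-a,y-b)<r)
fit(near(.6355,-.1314,.09)&(z>.048)&(z<.055),"slats sc")
fit(near(.394,.24,.085)&(z>.012)&(z<.03)&(hsv[...,1]<90)&(x<.46),"tray sc")
ft=load("top");P=cloud(ft);z=P[...,2];x=P[...,0];y=P[...,1]
for lo,hi in((.015,.04),(.04,.12),(.12,.2),(.26,.45)):
    fit(near(.6,-.18,.14)&(z>lo)&(z<hi),f"stand {lo}")
for n,a,b,hh,px in(("mug",410,265,.085,25),("jar",285,130,.09,25),("spare",316,98,.17,25),("can",147,184,.165,20)):
    m=np.zeros(z.shape,bool); m[b-px:b+px,a-px:a+px]=1; m&=(abs(z-hh)<.012); fit(m,n)
s=st()
go(s,[.34,-.16,.25],80); go(s,[.389,.248,.12],80)
E
```

```text
slats sc 721 [ 0.6419 -0.135 ] [0.097  0.1347] 45.4 [[0.5600000023841858, -0.12200000137090683], [0.656000018119812, -0.21699999272823334], [0.7239999771118164, -0.14800000190734863], [0.628000020980835, -0.05299999937415123]]
tray sc 204 [0.3961 0.2734] [0.0945 0.067 ] 80.4 [[0.35499998927116394, 0.23199999332427979], [0.42100000381469727, 0.22100000083446503], [0.43700000643730164, 0.3140000104904175], [0.3709999918937683, 0.32600000500679016]]
stand 0.015 1083 [ 0.6052 -0.1717] [0.1943 0.1393] 46.7 [[0.4880000054836273, -0.19499999284744263], [0.5889999866485596, -0.28999999165534973], [0.7229999899864197, -0.14900000393390656], [0.6209999918937683, -0.05299999937415123]]
stand 0.04 1137 [ 0.606  -0.1673] [0.1864 0.1344] 45.7 [[0.49300000071525574, -0.18700000643730164], [0.5889999866485596, -0.2809999883174896], [0.718999981880188, -0.14800000190734863], [0.6230000257492065, -0.05400000140070915]]
stand 0.12 661 [ 0.6079 -0.181 ] [0.1674 0.0542] 49.4 [[0.5329999923706055, -0.22699999809265137], [0.5740000009536743, -0.2619999945163727], [0.6830000281333923, -0.13500000536441803],
[... 772 characters left out ...]
[[0.7490000128746033, -0.0020000000949949026], [0.7570000290870667, -0.02800000086426735], [0.7820000052452087, -0.020999999716877937], [0.7749999761581421, 0.004999999888241291]]
can 517 [0.549  0.4303] [0.0616 0.0612] 40.1 [[0.5059999823570251, 0.4339999854564667], [0.5450000166893005, 0.3869999945163727], [0.5920000076293945, 0.4269999861717224], [0.5529999732971191, 0.4740000069141388]]
t 0.1 p [ 0.1982 -0.5922  0.2442] rot
 [[ 0.948  0.317 -0.   ]
 [ 0.317 -0.948  0.002]
 [ 0.    -0.002 -1.   ]] F [-0.6 -0.4  0.3] w 0.997 0.0
[ 0.34 -0.16  0.25] shift cm [ 27.16 -36.49  -0.51] rot [-0.0016 -0.0012 -1.0734]
[0.389 0.248 0.12 ] shift cm [ 44.75 -73.6   12.56] rot [-0.0016 -0.0012 -1.0734]
```

Request:
send_rows --steps '[{"translation":[1.5,-2,0],"delta_rot":[0,0,-0.07],"jaw":8.5},{"translation":[4,-5.5,0],"delta_rot":[0,0,-0.2],"jaw":8.5},{"translation":[7,-9.5,0],"delta_rot":[0,0,-0.33],"jaw":8.5},{"translation":[10,-13.5,0],"delta_rot":[0,0,-0.46],"jaw":8.5},{"translation":[13,-17.5,0],"delta_rot":[0,0,-0.6],"jaw":8.5},{"translation":[16,-21.5,0],"delta_rot":[0,0,-0.73],"jaw":8.5},{"translation":[19,-25.5,0],"delta_rot":[0,0,-0.86],"jaw":8.5},{"translation":[22,-29.5,0],"delta_rot":[0,0,-1.0],"jaw":8.5}]'

```text
time: 0.9
tool_pos: [0.3133, -0.2411, 0.2448]
tool_rot: [-0.0, 0.788, 0.616, 0.0]
contact_force: [1.5, -0.0, 0.8]
gripper_width: 0.994
grasp_force: 0.0
```

```bash
python3 - <<'E'
from h import *
s=st()
go(s,[.36,-.05,.25],80);go(s,[.389,.248,.12],80)
E
```

```text
t 0.9 p [ 0.3133 -0.2411  0.2448] rot
 [[ 0.241  0.971  0.   ]
 [ 0.971 -0.241  0.   ]
 [ 0.    -0.    -1.   ]] F [ 1.5 -0.   0.8] w 0.994 0.0
[ 0.36 -0.05  0.25] shift cm [19.68 -0.07 -0.51] rot [-0.     -0.0004 -0.0689]
[0.389 0.248 0.12 ] shift cm [49.29 -4.44 12.5 ] rot [-0.     -0.0004 -0.0689]
```

Request:
send_rows --steps '[{"translation":[4.5,0,0],"delta_rot":[0,0,0],"jaw":8.5},{"translation":[9,0,0],"delta_rot":[0,0,-0.02],"jaw":8.5},{"translation":[13.5,0,0],"delta_rot":[0,0,-0.04],"jaw":8.5},{"translation":[18,-0.5,0],"delta_rot":[0,0,-0.07],"jaw":8.5},{"translation":[22.5,-1,0],"delta_rot":[0,0,-0.07],"jaw":8.5},{"translation":[27,-1.5,1],"delta_rot":[0,0,-0.07],"jaw":8.5},{"translation":[31.5,-2,2],"delta_rot":[0,0,-0.07],"jaw":8.5},{"translation":[36,-2.5,3],"delta_rot":[0,0,-0.07],"jaw":8.5}]'

```text
time: 1.7
tool_pos: [0.3771, 0.114, 0.2149]
tool_rot: [0.0, 0.767, 0.642, 0.0]
contact_force: [1.1, -0.1, 0.2]
gripper_width: 0.998
grasp_force: 0.0
```

```bash
python3 - <<'E'
from h import *
s=st()
go(s,[.389,.248,.06],80)
E
```

```text
t 1.7 p [0.3771 0.114  0.2149] rot
 [[ 0.177  0.984  0.001]
 [ 0.984 -0.177 -0.   ]
 [ 0.     0.001 -1.   ]] F [ 1.1 -0.1  0.2] w 0.998 0.0
[0.389 0.248 0.06 ] shift cm [13.4  -1.21 15.49] rot [ 0.001  -0.0001 -0.0031]
```

Request:
send_rows --steps '[{"translation":[3.5,-0.3,3],"delta_rot":[0,0,0],"jaw":8.5},{"translation":[7,-0.6,6],"delta_rot":[0,0,0],"jaw":8.5},{"translation":[10,-0.9,9],"delta_rot":[0,0,0],"jaw":8.5},{"translation":[12.5,-1.2,11.5],"delta_rot":[0,0,0],"jaw":8.5},{"translation":[13.4,-1.2,13.5],"delta_rot":[0,0,0],"jaw":8.5},{"translation":[13.4,-1.2,15.5],"delta_rot":[0,0,0],"jaw":8.5},{"translation":[13.4,-1.2,15.5],"delta_rot":[0,0,0],"jaw":8.5},{"translation":[13.4,-1.2,15.5],"delta_rot":[0,0,0],"jaw":8.5}]'

```text
time: 2.5
tool_pos: [0.389, 0.2458, 0.0601]
tool_rot: [-0.0, 0.767, 0.641, -0.001]
contact_force: [0.1, 0.2, 0.4]
gripper_width: 0.995
grasp_force: 0.0
```

```bash
python3 - <<'E'
from h import *
s=st()
go(s,[.390,.248,.014],80)
f=grab("scene"); cv2.imwrite("pics/s1.png",cv2.resize(f["pixels"][140:280,270:450],None,fx=4,fy=4))
E
```

```text
t 2.5 p [0.389  0.2458 0.0601] rot
 [[ 0.177  0.984 -0.001]
 [ 0.984 -0.177 -0.001]
 [-0.001 -0.001 -1.   ]] F [0.1 0.2 0.4] w 0.995 0.0
[0.39  0.248 0.014] shift cm [0.24 0.07 4.61] rot [-0.001   0.0007 -0.0035]
```

View pics/s1.png

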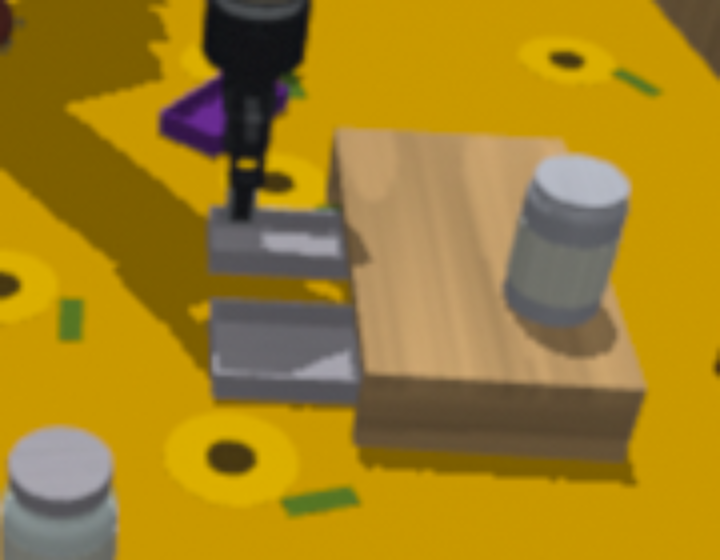

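The crop shows the open gripper at (243,210) straddling the far end of the narrow tray. The wide tray, at (285,350), is clear of it, so I go down and grip.

Request:
send_rows --steps '[{"translation":[0.2,0.1,1.2],"delta_rot":[0,0,0],"jaw":8.5},{"translation":[0.2,0.1,2.4],"delta_rot":[0,0,0],"jaw":8.5},{"translation":[0.2,0.1,3.2],"delta_rot":[0,0,0],"jaw":8.5},{"translation":[0.2,0.1,3.9],"delta_rot":[0,0,0],"jaw":8.5},{"translation":[0.2,0.1,4.3],"delta_rot":[0,0,0],"jaw":8.5},{"translation":[0.2,0.1,4.5],"delta_rot":[0,0,0],"jaw":8.5},{"translation":[0.2,0.1,4.5],"delta_rot":[0,0,0],"jaw":8.5},{"translation":[0.2,0.1,4.5],"delta_rot":[0,0,0],"jaw":7.5}]'

```text
time: 3.35
tool_pos: [0.391, 0.2479, 0.0156]
tool_rot: [0.0, 0.767, 0.641, 0.0]
contact_force: [0.6, -0.1, -0.3]
gripper_width: 0.878
grasp_force: 0.0
```

Request:
send_rows --steps '[{"translation":[0,0,0],"delta_rot":[0,0,0],"jaw":6.6},{"translation":[0,0,0],"delta_rot":[0,0,0],"jaw":6.2},{"translation":[0,0,0],"delta_rot":[0,0,0],"jaw":5.8},{"translation":[0,0,0],"delta_rot":[0,0,0],"jaw":5.0},{"translation":[0,0,0],"delta_rot":[0,0,0],"jaw":4.0},{"translation":[0,0,0],"delta_rot":[0,0,0],"jaw":4.0},{"translation":[0,0,0],"delta_rot":[0,0,0],"jaw":4.0},{"translation":[0,0,0],"delta_rot":[0,0,0],"jaw":4.0}]'

```text
time: 4.15
tool_pos: [0.3913, 0.248, 0.0161]
tool_rot: [0.0, 0.767, 0.641, 0.001]
contact_force: [-0.8, -0.4, 5.5]
gripper_width: 0.688
grasp_force: 64.0
```

The opening is about 59 mm at 64 N, so I have the tray. I lift it slightly and draw it out along tool -x.

Request:
send_rows --steps '[{"translation":[0,0,-0.3],"delta_rot":[0,0,0],"jaw":4.0},{"translation":[-0.4,0,-0.5],"delta_rot":[0,0,0],"jaw":4.0},{"translation":[-1.5,0,-0.6],"delta_rot":[0,0,0],"jaw":4.0},{"translation":[-3,0,-0.6],"delta_rot":[0,0,0],"jaw":4.0},{"translation":[-5,0,-0.6],"delta_rot":[0,0,0],"jaw":4.0},{"translation":[-7,0,-0.6],"delta_rot":[0,0,0],"jaw":4.0},{"translation":[-9,0,-0.6],"delta_rot":[0,0,0],"jaw":4.0},{"translation":[-10.5,0,-0.6],"delta_rot":[0,0,0],"jaw":4.0}]'

```text
time: 4.95
tool_pos: [0.3709, 0.1425, 0.0206]
tool_rot: [-0.0, 0.767, 0.641, -0.001]
contact_force: [0.6, -0.1, -2.5]
gripper_width: 0.688
grasp_force: 64.4
```

```bash
python3 - <<'E'
from h import *
s=st()
u=np.array([np.cos(np.radians(-44.4)),np.sin(np.radians(-44.4))]); o=np.array([.6375,-.132])
for d in(.25,.27): g=o-(d-.027)*u; print(d,"handle grip",o-(d+.097)*u); go(s,[*g,.05],135.6); go(s,[*g,.0165],135.6)
E
```

```text
t 4.95 p [0.3709 0.1425 0.0206] rot
 [[ 0.178  0.984 -0.001]
 [ 0.984 -0.178 -0.001]
 [-0.001 -0.001 -1.   ]] F [ 0.6 -0.1 -2.5] w 0.688 64.38495755195618
0.25 handle grip [0.38957798 0.11078318]
[0.4782 0.024  0.05  ] shift cm [-9.75 12.66 -2.94] rot [-1.300e-03  3.000e-04 -9.748e-01]
[0.4782 0.024  0.0165] shift cm [-9.74 12.66  0.41] rot [-1.300e-03  3.000e-04 -9.748e-01]
0.27 handle grip [0.37528853 0.12477645]
[0.4639 0.038  0.05  ] shift cm [-8.62 11.01 -2.94] rot [-1.300e-03  3.000e-04 -9.748e-01]
[0.4639 0.038  0.0165] shift cm [-8.62 11.01  0.41] rot [-1.300e-03  3.000e-04 -9.748e-01]
```

Request:
send_rows --steps '[{"translation":[-1,0.5,-1],"delta_rot":[0,0,0],"jaw":4.0},{"translation":[-3,1.5,-2],"delta_rot":[0,0,-0.05],"jaw":4.0},{"translation":[-5,3.5,-2.5],"delta_rot":[0,0,-0.15],"jaw":4.0},{"translation":[-6.5,5.5,-2.5],"delta_rot":[0,0,-0.27],"jaw":4.0},{"translation":[-7.5,7.5,-2.5],"delta_rot":[0,0,-0.4],"jaw":4.0},{"translation":[-8.5,9.5,-2.5],"delta_rot":[0,0,-0.53],"jaw":4.0},{"translation":[-9.2,11,-2.5],"delta_rot":[0,0,-0.66],"jaw":4.0},{"translation":[-9.7,12.2,-2.5],"delta_rot":[0,0,-0.78],"jaw":4.0}]'

```text
time: 5.75
tool_pos: [0.4762, 0.0259, 0.0472]
tool_rot: [0.001, 0.464, 0.886, 0.0]
contact_force: [-0.9, -0.4, -2.2]
gripper_width: 0.684
grasp_force: 64.6
```

```bash
python3 - <<'E'
from h import *
s=st()
go(s,[.4782,.024,.05],135.6)
go(s,[.4782,.024,.0165],135.6)
E
```

```text
t 5.75 p [0.4762 0.0259 0.0472] rot
 [[-0.57   0.822  0.001]
 [ 0.822  0.57  -0.   ]
 [-0.001  0.001 -1.   ]] F [-0.9 -0.4 -2.2] w 0.684 64.58950281143188
[0.4782 0.024  0.05  ] shift cm [-0.27  0.06 -0.28] rot [ 0.0008  0.001  -0.1899]
[0.4782 0.024  0.0165] shift cm [-0.26  0.06  3.07] rot [ 0.0008  0.001  -0.1899]
```

Request:
send_rows --steps '[{"translation":[-0.1,0,0.5],"delta_rot":[0,0,-0.1],"jaw":4.0},{"translation":[-0.3,0.1,1.3],"delta_rot":[0,0,-0.19],"jaw":4.0},{"translation":[-0.3,0.1,2.1],"delta_rot":[0,0,-0.19],"jaw":4.0},{"translation":[-0.3,0.1,2.7],"delta_rot":[0,0,-0.19],"jaw":4.0},{"translation":[-0.3,0.1,3.0],"delta_rot":[0,0,-0.19],"jaw":4.0},{"translation":[-0.3,0.1,3.1],"delta_rot":[0,0,-0.19],"jaw":4.0},{"translation":[-0.3,0.1,3.1],"delta_rot":[0,0,-0.19],"jaw":4.0},{"translation":[-0.3,0.1,3.1],"delta_rot":[0,0,-0.19],"jaw":6.4}]'

```text
time: 6.55
tool_pos: [0.478, 0.0255, 0.0159]
tool_rot: [0.001, 0.38, 0.925, 0.0]
contact_force: [0.8, -0.3, -0.7]
gripper_width: 0.752
grasp_force: 0.0
```

Request:
send_rows --steps '[{"translation":[0,0,0],"delta_rot":[0,0,0],"jaw":7.2},{"translation":[0,0,0],"delta_rot":[0,0,0],"jaw":8.0},{"translation":[0,0,0],"delta_rot":[0,0,0],"jaw":8.5},{"translation":[0,0,-0.5],"delta_rot":[0,0,0],"jaw":8.5},{"translation":[0,0,-2],"delta_rot":[0,0,0],"jaw":8.5},{"translation":[0,0,-4],"delta_rot":[0,0,0],"jaw":8.5},{"translation":[0,0,-6],"delta_rot":[0,0,0],"jaw":8.5},{"translation":[0,0,-8],"delta_rot":[0,0,0],"jaw":8.5}]'

```text
time: 7.35
tool_pos: [0.4775, 0.0255, 0.0964]
tool_rot: [0.0, 0.38, 0.925, 0.0]
contact_force: [0.0, 0.5, 0.1]
gripper_width: 0.995
grasp_force: 0.0
```

```bash
cat > t.py <<'E'
from h import *
s=st()
f=grab("scene"); g=grab("top")
for n,f in(("scene",f),("top",g)):
    P=cloud(f); hsv=cv2.cvtColor(f["pixels"],cv2.COLOR_BGR2HSV); x,y,z=np.moveaxis(P,-1,0)
    m=(np.hypot(x-.44,y-.06)<.16)&(z>.003)&(z<.035)&(hsv[...,1]<110)
    v,u=np.nonzero(m); print(n,"pix",u.mean().round(),v.mean().round(),len(u))
    w=P[m][:,:2].astype(np.float32); r=cv2.minAreaRect(w); print(np.round(r[0],4),np.round(r[1],4),round(r[2],1),np.round(cv2.boxPoints(r),3).tolist(), "max z",np.percentile(z[m],98))
c=np.hstack([load("scene")["pixels"][120:320,130:430],load("top")["pixels"][120:320,130:430]])
cv2.imwrite("pics/"+__import__("sys").argv[1],cv2.resize(c,(800,267)))
E
python3 t.py t2.png
```

```text
t 7.35 p [0.4775 0.0255 0.0964] rot
 [[-0.712  0.702  0.   ]
 [ 0.702  0.712  0.   ]
 [-0.     0.    -1.   ]] F [0.  0.5 0.1] w 0.995 0.0
scene pix 269.0 214.0 625
[0.4756 0.1013] [0.17   0.1748] 37.8 [[0.35499998927116394, 0.11800000071525574], [0.4620000123977661, -0.019999999552965164], [0.5960000157356262, 0.08399999886751175], [0.48899999260902405, 0.22200000286102295]] max z 0.024795078503104712
top pix 286.0 231.0 293
[0.4261 0.1179] [0.2081 0.1195] 79.2 [[0.3479999899864197, 0.027000000700354576], [0.4650000035762787, 0.004999999888241291], [0.5040000081062317, 0.20900000631809235], [0.3869999945163727, 0.23100000619888306]] max z 0.02652665006601825
```

View pics/t2.png

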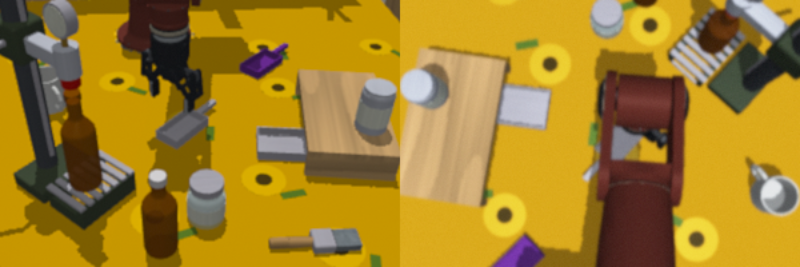

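The tray stands clear in the open at crop (185,125), with its handle at (208,105). I measure the handle tip before regripping.

```bash
cat > t3.py <<'E'
from h import *
s=state()
f=load("scene"); P=cloud(f); hsv=cv2.cvtColor(f["pixels"],cv2.COLOR_BGR2HSV); x,y,z=np.moveaxis(P,-1,0)
o=np.array([.497,.006]); u=np.array([.712,-.702])
a=(x-.478)*u[0]+(y-.0255)*u[1]; b=-(x-.478)*u[1]+(y-.0255)*u[0]   # along tray x, across
for n,m in(("handle",(a<-.09)&(a>-.17)&(abs(b)<.03)&(z>.012)&(z<.032)),("box",(a>-.1)&(a<.06)&(abs(b)<.05)&(z>.017)&(z<.03))):
    m&=hsv[...,1]<130
    print(n,m.sum(),"a",np.round(np.percentile(a[m],[1,99]),4),"b",np.round(np.percentile(b[m],[2,50,98]),4))
    w=P[m][:,:2].astype(np.float32); r=cv2.minAreaRect(w); print(np.round(r[0],4),np.round(r[1],4),round(r[2],1))
for d in(.120,.124): go(s,[.4775-d*u[0],.0255-d*u[1],.019],135.4)
E
python3 t3.py
```

```text
handle 75 a [-0.1493 -0.0928] b [-0.0085  0.0018  0.0067]
[0.3911 0.11  ] [0.016  0.0569] 47.5
box 175 a [-0.0976  0.0231] b [-0.0306  0.0049  0.0303]
[0.4513 0.0521] [0.0623 0.1227] 45.0
[0.3921 0.1097 0.019 ] shift cm [12.24 -0.2   7.92] rot [ 0.0043  0.0054 -0.0004]
[0.3892 0.1125 0.019 ] shift cm [12.64 -0.2   7.91] rot [ 0.0043  0.0054 -0.0004]
```

Request:
send_rows --steps '[{"translation":[2,0,0],"delta_rot":[0,0,0],"jaw":6},{"translation":[5,0,0],"delta_rot":[0,0,0],"jaw":5},{"translation":[8.5,0,0],"delta_rot":[0,0,0],"jaw":4.5},{"translation":[11.5,0,0.5],"delta_rot":[0,0,0],"jaw":4.5},{"translation":[13,0,2],"delta_rot":[0,0,0],"jaw":4.5},{"translation":[13,0,4],"delta_rot":[0,0,0],"jaw":4.5},{"translation":[13,0,5],"delta_rot":[0,0,0],"jaw":4.5},{"translation":[13,0,5.5],"delta_rot":[0,0,0],"jaw":4.5}]'

```text
time: 8.25
tool_pos: [0.3839, 0.1164, 0.0383]
tool_rot: [-0.001, 0.38, 0.925, -0.001]
contact_force: [0.2, 0.2, 0.1]
gripper_width: 0.526
grasp_force: 0.0
```

Request:
send_rows --steps '[{"translation":[0,0,0.8],"delta_rot":[0,0,0],"jaw":4.5},{"translation":[0,0,1.6],"delta_rot":[0,0,0],"jaw":4.5},{"translation":[0,0,2.1],"delta_rot":[0,0,0],"jaw":4.5},{"translation":[0,0,2.3],"delta_rot":[0,0,0],"jaw":4.5},{"translation":[0,0,2.3],"delta_rot":[0,0,0],"jaw":3},{"translation":[0,0,2.3],"delta_rot":[0,0,0],"jaw":2},{"translation":[0,0,2.3],"delta_rot":[0,0,0],"jaw":1},{"translation":[0,0,2.3],"delta_rot":[0,0,0],"jaw":0.3}]'

```text
time: 9.05
tool_pos: [0.3854, 0.1168, 0.0178]
tool_rot: [0.0, 0.38, 0.925, 0.0]
contact_force: [-0.8, -0.0, 2.7]
gripper_width: 0.146
grasp_force: 60.7
```

Request:
send_rows --steps '[{"translation":[0,0,0],"delta_rot":[0,0,0],"jaw":0.2},{"translation":[0,0,0],"delta_rot":[0,0,0],"jaw":0.2},{"translation":[0,0,0],"delta_rot":[0,0,0],"jaw":0.2},{"translation":[0,0,0],"delta_rot":[0,0,0],"jaw":0.2},{"translation":[0,0,-0.2],"delta_rot":[0,0,0],"jaw":0.2},{"translation":[0,0,-0.7],"delta_rot":[0,0,0],"jaw":0.2},{"translation":[0,0,-1.2],"delta_rot":[0,0,0],"jaw":0.2},{"translation":[0,0,-1.4],"delta_rot":[0,0,0],"jaw":0.2}]'

```text
time: 9.85
tool_pos: [0.3851, 0.1168, 0.0317]
tool_rot: [0.0, 0.38, 0.925, 0.0]
contact_force: [-0.3, -0.1, -0.3]
gripper_width: 0.147
grasp_force: 60.3
```

```bash
python3 t.py t4.png; python3 - <<'E'
from h import *
s=state()
u=np.array([np.cos(np.radians(-44.4)),np.sin(np.radians(-44.4))]); o=np.array([.6375,-.132])
for d in(.18,.13,0): go(s,[*(o-(d+.097)*u),.032],135.6)
E
```

```text
t 9.85 p [0.3851 0.1168 0.0317] rot
 [[-0.712  0.702  0.   ]
 [ 0.702  0.712  0.   ]
 [-0.     0.    -1.   ]] F [-0.3 -0.1 -0.3] w 0.147 60.26853561401367
scene pix 268.0 212.0 651
[0.47   0.0947] [0.2058 0.1584] 44.4 [[0.3409999907016754, 0.07900000363588333], [0.4519999921321869, -0.03400000184774399], [0.5989999771118164, 0.10999999940395355], [0.4880000054836273, 0.22300000488758087]] max z 0.034545643097370154
top pix 298.0 217.0 558
[0.4586 0.1014] [0.0974 0.2252] 0.4 [[0.4090000092983246, 0.21400000154972076], [0.41100001335144043, -0.012000000104308128], [0.5080000162124634, -0.010999999940395355], [0.5059999823570251, 0.21400000154972076]] max z 0.03418096994476753
[0.4396 0.0618 0.032 ] shift cm [-7.73 -0.1  -0.02] rot [ 0.0008  0.0005 -0.0038]
[0.4753 0.0268 0.032 ] shift cm [-12.73  -0.08  -0.02] rot [ 0.0008  0.0005 -0.0038]
[ 0.5682 -0.0641  0.032 ] shift cm [-2.573e+01 -3.000e-02 -2.000e-02] rot [ 0.0008  0.0005 -0.0038]
```

View pics/t4.png

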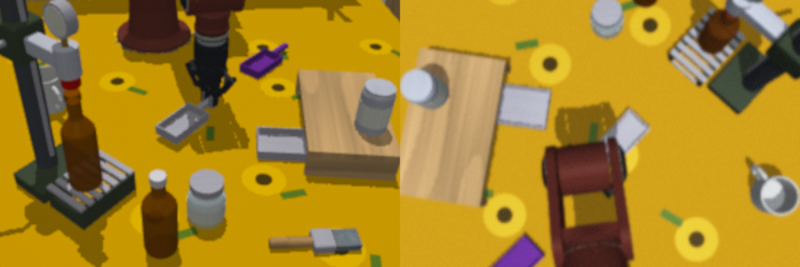

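The tray is held level by its handle, at scene crop (180,122). I bring it up to just short of the tunnel mouth.

Request:
send_rows --steps '[{"translation":[-0.7,0,0],"delta_rot":[0,0,0],"jaw":0.2},{"translation":[-2,0,0],"delta_rot":[0,0,0],"jaw":0.2},{"translation":[-4,0,0],"delta_rot":[0,0,0],"jaw":0.2},{"translation":[-6,0,0],"delta_rot":[0,0,0],"jaw":0.2},{"translation":[-8,0,0],"delta_rot":[0,0,0],"jaw":0.2},{"translation":[-9.5,-0.1,0],"delta_rot":[0,0,0],"jaw":0.2},{"translation":[-10.5,-0.1,0],"delta_rot":[0,0,0],"jaw":0.2},{"translation":[-10.7,-0.1,0],"delta_rot":[0,0,0],"jaw":0.2}]'

```text
time: 10.75
tool_pos: [0.4613, 0.04, 0.0314]
tool_rot: [0.0, 0.38, 0.925, 0.0]
contact_force: [-1.0, 0.0, -1.7]
gripper_width: 0.151
grasp_force: 60.3
```

```bash
cat > al.py <<'E'
from h import *
s=st(); h=np.radians(-44.4); u=np.array([np.cos(h),np.sin(h)]); o=np.array([.6375,-.132])
for n in("scene","top"):
    f=grab(n); P=cloud(f); hsv=cv2.cvtColor(f["pixels"],cv2.COLOR_BGR2HSV)
    d=P[...,:2]-o; a=d@u; b=d@np.array([-u[1],u[0]]); z=P[...,2]
    def side(m,lab,step=.012,lo=-.3,hi=.1):
        L=[]
        for x0 in np.arange(lo,hi,step):
            k=m&(a>=x0)&(a<x0+step)
            if k.sum()>8: L.append((x0+step/2,b[k].min(),b[k].max()))
        L=np.array(L)
        if len(L)>2:
            pm=np.polyfit(L[:,0],L[:,1],1);pM=np.polyfit(L[:,0],L[:,2],1)
            print(n,lab,"a",np.round(np.percentile(a[m],[.5,99.5]),4),"edges b med",np.round(np.median(L[:,1:],0),4),"slopes deg",np.round(np.degrees([pm[0],pM[0]]),1))
    side((abs(b)<.06)&(a>-.075)&(a<.08)&(z>.046)&(z<.056),"slats")
    side((abs(b)<.045)&(a>-.225)&(a<-.07)&(z>.027)&(z<.045)&(hsv[...,1]<110),"tray rim")
    k=(abs(b)<.035)&(a>-.225)&(a<-.08)&(hsv[...,1]<110)&(z>.008)&(z<.045)
    print(" tray z pct",np.round(np.percentile(z[k],[2,20,50,80,98]),4), "rim far", np.round(np.percentile(z[k&(a>-.11)],98),4))
E
python3 al.py; python3 - <<'E'
import cv2,pickle,numpy as np
c=[cv2.resize(pickle.load(open("%s.pkl"%n,"rb"))["pixels"][y:y+130,x:x+130],(400,400),interpolation=cv2.INTER_CUBIC) for n,x,y in(("scene",130,170),("top",270,110))]
cv2.imwrite("pics/a1.png",np.hstack(c))
E
```

```text
t 10.75 p [0.4613 0.04   0.0314] rot
 [[-0.711  0.703  0.   ]
 [ 0.703  0.711  0.   ]
 [-0.     0.    -1.   ]] F [-1.   0.  -1.7] w 0.151 60.26079297065735
scene slats a [-0.0609  0.0715] edges b med [-0.0298  0.0482] slopes deg [-6.2  0.8]
scene tray rim a [-0.2223 -0.0929] edges b med [-0.0303  0.03  ] slopes deg [-4.1  4.2]
 tray z pct [0.0139 0.0164 0.0217 0.0325 0.0375] rim far 0.036
top slats a [-0.0629  0.0688] edges b med [-0.0472  0.045 ] slopes deg [0.3 0.1]
top tray rim a [-0.16   -0.0968] edges b med [-0.0325  0.0265] slopes deg [ 2.7 -2.8]
 tray z pct [0.0111 0.0142 0.0163 0.0289 0.0367] rim far 0.037
```

View pics/a1.png

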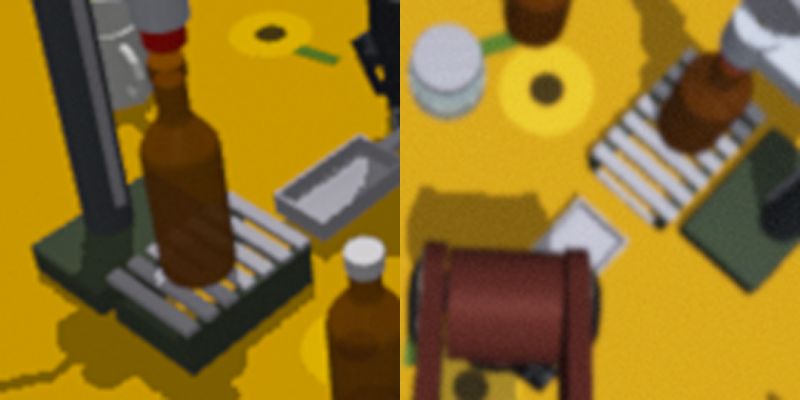

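In both views the tray sits about 1.5 mm to the right of the tunnel centre and 0.4° off. I correct that and enter in steps, 149 mm in all.

Request:
send_rows --steps '[{"translation":[-0.5,0.1,0],"delta_rot":[0,0,-0.007],"jaw":0.2},{"translation":[-1.5,0.1,0],"delta_rot":[0,0,-0.007],"jaw":0.2},{"translation":[-3,0.1,0],"delta_rot":[0,0,-0.007],"jaw":0.2},{"translation":[-4.5,0.1,0],"delta_rot":[0,0,-0.007],"jaw":0.2},{"translation":[-6,0.1,0],"delta_rot":[0,0,-0.007],"jaw":0.2},{"translation":[-7.2,0.1,0],"delta_rot":[0,0,-0.007],"jaw":0.2},{"translation":[-7.9,0.1,0],"delta_rot":[0,0,-0.007],"jaw":0.2},{"translation":[-8,0.1,0],"delta_rot":[0,0,-0.007],"jaw":0.2}]'

```text
time: 11.65
tool_pos: [0.5189, -0.0154, 0.0314]
tool_rot: [0.0, 0.377, 0.926, 0.0]
contact_force: [-0.5, 0.3, -1.8]
gripper_width: 0.148
grasp_force: 60.3
```

```bash
sed -i 's/a<-.07/a<-.066/' al.py; python3 al.py; python3 - <<'E'
from h import *
c=[cv2.resize(load(n)["pixels"][y:y+150,x:x+150],(400,400),interpolation=cv2.INTER_CUBIC) for n,x,y in(("scene",130,120),("top",300,90))]
cv2.imwrite("pics/a2.png",np.hstack(c))
P=cloud(load("top")); x,y,z=np.moveaxis(P,-1,0); 
E
```

```text
t 11.65 p [ 0.5189 -0.0154  0.0314] rot
 [[-0.716  0.698  0.   ]
 [ 0.698  0.716  0.   ]
 [-0.     0.    -1.   ]] F [-0.5  0.3 -1.8] w 0.148 60.258915424346924
scene slats a [-0.0608  0.0711] edges b med [-0.0326  0.0482] slopes deg [-5.1  1.2]
scene tray rim a [-0.1704 -0.0756] edges b med [-0.0287  0.0302] slopes deg [-18.6  13.1]
 tray z pct [0.0147 0.017  0.0268 0.0354 0.0417] rim far 0.0361
top slats a [-0.0625  0.0686] edges b med [-0.0472  0.0449] slopes deg [-21.3   0.5]Traceback (most recent call last):
  File "al.py", line 18, in <module>
    print(" tray z pct",np.round(np.percentile(z[k],[2,20,50,80,98]),4), "rim far", np.round(np.percentile(z[k&(a>-.11)],98),4))
                                 ~~~~~~~~~~~~~^^^^^^^^^^^^^^^^^^^^^^
    return _quantile_unchecked(
        a, q, axis, out, overwrite_input, method, keepdims, weights)
    return _ureduce(a,
                    func=_quantile_ureduce_func,
    ...<5 lines>...
                    overwrite_input=overwrite_input,
                    method=method)
    r = func(a, **kwargs)
    result = _quantile(arr,
                       quantiles=q,
    ...<2 lines>...
                       out=out,
                       weights=wgt)
    slices_having_nans = np.isnan(arr[-1, ...])
                                  ~~~^^^^^^^^^
IndexError: index -1 is out of bounds for axis 0 with size 0
```

View pics/a2.png

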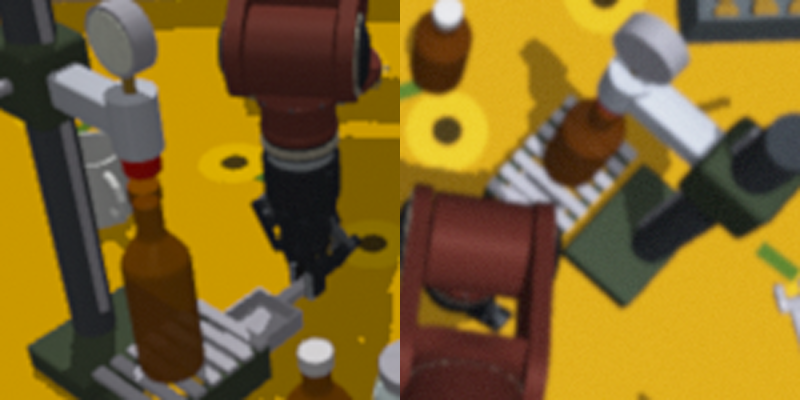

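The far end has gone under the slats at scene crop (270,310) with no force. I check the clearance between wrist and filling head for the remaining 69 mm.

```bash
python3 - <<'E'
from h import *
from scipy.spatial import cKDTree
h=np.radians(-44.4); u=np.array([np.cos(h),np.sin(h),0])
A=[];S=[]
for n in("scene","top"):
    f=load(n); P=cloud(f); hsv=cv2.cvtColor(f["pixels"],cv2.COLOR_BGR2HSV)
    ok=np.isfinite(P[...,2])&(P[...,2]>.07)&(P[...,2]<.6)
    x,y=P[...,0],P[...,1]
    a=(P[...,:2]-[.6375,-.132])@u[:2]; b=(P[...,:2]-[.6375,-.132])@[-u[1],u[0]]
    st_=ok&(a>-.045)&(a<.1)&(b<.06)&(b>-.2)&(x>.5)
    arm=ok&(np.hypot(x-.5189,y+.0154)<.16)&(a<-.05)&(x<.62)&(b>-.09)
    A.append(P[arm]);S.append(P[st_])
A=np.vstack(A);S=np.vstack(S); print(len(A),len(S), "arm max a", )
T=cKDTree(S)
for d in(0,.03,.05,.069):
    D,i=T.query(A+d*u); k=np.argsort(D)[:200:40]; print(d,[ (round(D[j],3),np.round((A+d*u)[j],2).tolist(),np.round(S[i[j]],2).tolist()) for j in k[:3]])
E
```

```text
10677 10609 arm max a
0 [(np.float64(0.091), [0.55, -0.08, 0.3], [0.63, -0.13, 0.3]), (np.float64(0.097), [0.55, -0.07, 0.29], [0.63, -0.13, 0.29]), (np.float64(0.1), [0.55, -0.07, 0.31], [0.63, -0.13, 0.32])]
0.03 [(np.float64(0.062), [0.58, -0.1, 0.3], [0.63, -0.13, 0.3]), (np.float64(0.067), [0.57, -0.09, 0.29], [0.63, -0.13, 0.29]), (np.float64(0.07), [0.57, -0.09, 0.29], [0.63, -0.13, 0.29])]
0.05 [(np.float64(0.043), [0.59, -0.11, 0.3], [0.63, -0.14, 0.3]), (np.float64(0.048), [0.59, -0.11, 0.31], [0.63, -0.13, 0.31]), (np.float64(0.051), [0.59, -0.1, 0.29], [0.63, -0.13, 0.29])]
0.069 [(np.float64(0.025), [0.6, -0.13, 0.3], [0.63, -0.14, 0.3]), (np.float64(0.03), [0.6, -0.12, 0.29], [0.63, -0.14, 0.29]), (np.float64(0.032), [0.6, -0.12, 0.31], [0.63, -0.13, 0.31])]
```

Request:
send_rows --steps '[{"translation":[-0.5,0,0],"delta_rot":[0,0,0],"jaw":0.2},{"translation":[-1.5,0,0],"delta_rot":[0,0,0],"jaw":0.2},{"translation":[-2.8,0,0],"delta_rot":[0,0,0],"jaw":0.2},{"translation":[-4.1,0,0],"delta_rot":[0,0,0],"jaw":0.2},{"translation":[-5.3,0,0],"delta_rot":[0,0,0],"jaw":0.2},{"translation":[-6.2,0,0],"delta_rot":[0,0,0],"jaw":0.2},{"translation":[-6.7,0,0],"delta_rot":[0,0,0],"jaw":0.2},{"translation":[-6.9,0,0],"delta_rot":[0,0,0],"jaw":0.2}]'

```text
time: 12.55
tool_pos: [0.5679, -0.0632, 0.0312]
tool_rot: [-0.0, 0.377, 0.926, 0.0]
contact_force: [-0.2, -0.3, -1.8]
gripper_width: 0.141
grasp_force: 60.3
```

Request:
send_rows --steps '[{"translation":[0,0,0],"delta_rot":[0,0,0],"jaw":0.2},{"translation":[0,0,0.2],"delta_rot":[0,0,0],"jaw":0.2},{"translation":[0,0,0.4],"delta_rot":[0,0,0],"jaw":0.2},{"translation":[0,0,0.6],"delta_rot":[0,0,0],"jaw":0.2},{"translation":[0,0,0.8],"delta_rot":[0,0,0],"jaw":0.2},{"translation":[0,0,1.0],"delta_rot":[0,0,0],"jaw":0.2},{"translation":[0,0,1.0],"delta_rot":[0,0,0],"jaw":0.2},{"translation":[0,0,1.0],"delta_rot":[0,0,0],"jaw":0.2}]'

```text
time: 13.35
tool_pos: [0.5675, -0.0627, 0.0212]
tool_rot: [-0.0, 0.376, 0.926, -0.0]
contact_force: [0.3, -0.1, -1.3]
gripper_width: 0.151
grasp_force: 60.2
```

Request:
send_rows --steps '[{"translation":[0,0,0.1],"delta_rot":[0,0,0],"jaw":0.2},{"translation":[0,0,0.2],"delta_rot":[0,0,0],"jaw":0.2},{"translation":[0,0,0.3],"delta_rot":[0,0,0],"jaw":0.2},{"translation":[0,0,0.35],"delta_rot":[0,0,0],"jaw":0.2},{"translation":[0,0,0.35],"delta_rot":[0,0,0],"jaw":0.2},{"translation":[0,0,0.35],"delta_rot":[0,0,0],"jaw":0.2},{"translation":[0,0,0.35],"delta_rot":[0,0,0],"jaw":0.2},{"translation":[0,0,0.35],"delta_rot":[0,0,0],"jaw":0.2}]'

```text
time: 14.15
tool_pos: [0.5677, -0.0627, 0.0179]
tool_rot: [0.0, 0.376, 0.926, 0.0]
contact_force: [-0.9, -0.0, 0.7]
gripper_width: 0.144
grasp_force: 60.5
```

```bash
cat > fin.py <<'E'
from h import *
s=st(); h=np.radians(-44.4); u=np.array([np.cos(h),np.sin(h)]); o=np.array([.6375,-.132])
print("tcp a",(s["tool_pos"][:2]-o)@u)
for n in("scene","top"):
    f=grab(n); P=cloud(f); hsv=cv2.cvtColor(f["pixels"],cv2.COLOR_BGR2HSV); d=P[...,:2]-o; a=d@u; b=d@np.array([-u[1],u[0]]); z=P[...,2]
    k=(abs(b)<.015)&(a>-.13)&(a<-.068)&(z>.008)&(z<.05)&(hsv[...,1]<130)
    if k.sum()>5: print(n,"handle",k.sum(),"a",np.round(np.percentile(a[k],[1,99]),4),"b",np.round(np.percentile(b[k],[2,50,98]),4),"z top",np.round(np.percentile(z[k],[50,85,97]),4))
c=[cv2.resize(load(n)["pixels"][y:y+w,x:x+w],(400,400),interpolation=cv2.INTER_CUBIC) for n,x,y,w in(("scene",150,190,110),("top",240,80,200))]
cv2.imwrite("pics/"+__import__("sys").argv[1],np.hstack(c))
E
python3 fin.py f1.png
```

```text
t 14.15 p [ 0.5677 -0.0627  0.0179] rot
 [[-0.717  0.697  0.   ]
 [ 0.697  0.717 -0.   ]
 [-0.     0.    -1.   ]] F [-0.9 -0.   0.7] w 0.144 60.46711206436157
tcp a -0.09837288261497575
scene handle 81 a [-0.0979 -0.0801] b [-0.0111 -0.0039  0.0144] z top [0.033  0.0435 0.0476]
```

The tray is down with almost no force on the wrist. I release and rise.

Request:
send_rows --steps '[{"translation":[0,0,0],"delta_rot":[0,0,0],"jaw":1.6},{"translation":[0,0,0],"delta_rot":[0,0,0],"jaw":2.2},{"translation":[0,0,0],"delta_rot":[0,0,0],"jaw":3},{"translation":[0,0,0],"delta_rot":[0,0,0],"jaw":4},{"translation":[0,0,0],"delta_rot":[0,0,0],"jaw":4},{"translation":[0,0,-0.5],"delta_rot":[0,0,0],"jaw":4},{"translation":[0,0,-1.5],"delta_rot":[0,0,0],"jaw":4},{"translation":[0.3,0,-3],"delta_rot":[0,0,0],"jaw":4}]'

```text
time: 15.05
tool_pos: [0.5651, -0.0606, 0.0483]
tool_rot: [-0.0, 0.376, 0.926, -0.0]
contact_force: [-0.4, 0.1, -0.4]
gripper_width: 0.473
grasp_force: 0.0
```

Request:
send_rows --steps '[{"translation":[1,0,-1],"delta_rot":[0,0,0],"jaw":4},{"translation":[3,0,-2.5],"delta_rot":[0,0,0],"jaw":4},{"translation":[6,0,-4],"delta_rot":[0,0,0],"jaw":4},{"translation":[9,0,-5],"delta_rot":[0,0,0],"jaw":4},{"translation":[12,0,-6],"delta_rot":[0,0,0],"jaw":4},{"translation":[15,0,-6],"delta_rot":[0,0,0],"jaw":4},{"translation":[18,0,-6],"delta_rot":[0,0,0],"jaw":4},{"translation":[20,0,-6],"delta_rot":[0,0,0],"jaw":4}]'

```text
time: 15.85
tool_pos: [0.4211, 0.08, 0.1092]
tool_rot: [0.001, 0.376, 0.927, 0.0]
contact_force: [-0.1, 0.6, -0.0]
gripper_width: 0.472
grasp_force: 0.0
```

```bash
python3 fin.py f2.png
```

```text
t 15.85 p [0.4211 0.08   0.1092] rot
 [[-0.717  0.697  0.002]
 [ 0.697  0.717  0.   ]
 [-0.001  0.002 -1.   ]] F [-0.1  0.6 -0. ] w 0.472 0.0
tcp a -0.3029269515813186
scene handle 68 a [-0.1171 -0.078 ] b [-0.0053  0.0048  0.0096] z top [0.0227 0.0242 0.0253]
top handle 93 a [-0.1192 -0.0687] b [-0.0076 -0.0011  0.006 ] z top [0.022  0.0245 0.0272]
```

View pics/f2.png

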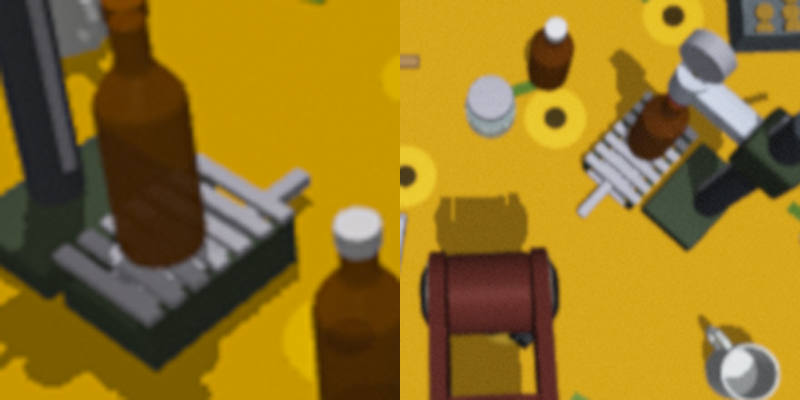

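Only the handle sticks out, at top crop (595,197). Its top is 23 to 24 mm high, so the tray is on the table behind the sill. I check that it is level and that the wide tray and loose things stand where they did, then hand in.

```bash
python3 - <<'E'
from h import *
h=np.radians(-44.4); u=np.array([np.cos(h),np.sin(h)]); o=np.array([.6375,-.132])
P=cloud(load("top")); d=P[...,:2]-o; a=d@u; b=d@np.array([-u[1],u[0]]); z=P[...,2]
k=(abs(b)<.006)&(a>-.115)&(a<-.072)&(z>.015)&(z<.035)
print("slope",np.polyfit(a[k],z[k],1),"z",z[k].mean())
for n,c,r,hh in(("mug",(.3294,-.2482),.06,.085),("spare",(.7658,-.0116),.03,.17),("can",(.549,.4303),.05,.165),("wide",(.5227,.2539),.08,.022)):
    m=(np.hypot(P[...,0]-c[0],P[...,1]-c[1])<r)&(abs(z-hh)<.012); R=cv2.minAreaRect(P[m][:,:2].astype(np.float32)); print(n,m.sum(),np.round(R[0],3))
ok=abs(np.polyfit(a[k],z[k],1)[0])<.08 and abs(z[k].mean()-.023)<.004
if ok: print(job_done())
E
```

```text
slope [0.01253744 0.02404078] z 0.022870313205278985
mug 215 [ 0.329 -0.255]
spare 104 [ 0.765 -0.011]
can 514 [0.548 0.429]
wide 158 [0.524 0.254]
the job is handed in; nothing more can be done
None
```

The narrow tray lies flat behind the sill with only its handle sticking out, and the job is handed in at about 16 s. In the final camera check the wide tray, can and spare bottle read within 2 mm of where they were; the mug read 7 mm off with a rougher mask, though the arm never went near it while low, and the stand's bottle and the jar were seen standing but not measured.

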